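# Seat the arbor and index the fixture to the third stop

### The job

Set the tapered steel arbor down into the spindle socket of the indexing fixture until its collar sits flat on the rim, and let go of it. Then take hold of the index knob, turn it clockwise (seen from above) three clicks from its zero position to the third stop, without running on towards the fourth, and finish while still gripping the knob at that stop so that it cannot turn. Leave the other things round it where they are.

Things in the scene. Friction and masses are not known exactly. Their poses are not given: they have to be found in the camera images.
- work_plate: fixed dark steel work plate, 290 mm (x) by 580 mm (y), 14 mm thick, on four legs over the bench; its top is 100 mm above the bench. Origin: on the bench under its centre. The fixture, the arbor and the flat tin stand on it. Some flat gloves lie on the bench under and round it.
- index_fixture: low grey cast indexing fixture, fixed on the work plate at a different place and yaw each time: housing 110 mm (x) by 240 mm (y), 40 mm high, 12 mm thick foot strips along both long sides (150 mm over them). Origin: centre of its underside; z up. The spindle socket stands on it 65 mm from the origin toward its own +y (left end seen from the robot), the index knob 65 mm toward its own -y.
- socket_rim (a point): centre of the socket's mouth, level with the rim of its steel ring (53 mm outside, 37 mm inside), 66 mm above the plate; z up. The hole narrows with the arbor's taper to 27 mm at 40 mm depth and is 45 mm deep: about 1.5 mm clearance all round; the seated arbor is carried by its collar on the rim. The spindle is geared to the knob and turns with it.
- arbor: loose plain steel arbor, 80 mm tall, 0.2 to 0.4 kg, standing on the plate on its small end. From below: taper 40 mm long, 24 to 34 mm diameter; collar 48 mm diameter, 6 mm thick; round stub 30 mm diameter, 34 mm tall, to grip. Origin: centre of the underside of the small end; z is its axis, up. Seated, its origin is 26 mm above the plate.
- arbor_collar (a point): on the arbor's axis at the underside of the collar, 40 mm above its origin; it coincides with socket_rim when the arbor is seated.
- arbor_grip (a point): on the arbor's axis in the 30 mm stub, 69 mm above its origin, 23 mm above the collar's top face and 11 mm below the top of the arbor: the point to grip at.
- knob_grip (a point): point to grip the index knob, on its vertical axis, 71 mm above the plate. The knob is a black bar 56 mm long along this point's x, 16 mm wide along its y (grip it across these 16 mm), its top 15 mm above this point, on a black disc of 44 mm diameter whose top is 20 mm below it; then a fixed steel dial, 68 mm diameter, 27 mm below. The point turns with the knob; z up.
- index_knob (a joint): knob angle, rad, growing clockwise from above; starts at the zero stop, 0. A spring plunger clicks in every 24 degrees: stops at 0.419, 0.838, third 1.257, and beyond 1.676, 2.094. Leaving one takes about 0.18 N m; past half way the knob is drawn into the next. A pale line on the bar's -x end points at the dial's longer engraved line (toward the fixture's -x) at 0, at a shorter line at each stop.
- tape_measure: bystander: yellow tape measure, 36 x 82 x 64 mm, standing on the bench; origin at the centre of its underside.
- grease_tin: bystander: flat round tin on the plate, 75 mm diameter, 40 mm high; origin at the centre of its underside.
- screwdriver: bystander: screwdriver lying on the bench, 197 mm long along its y, handle 28 mm thick; origin under its middle.
- insulating_tape: bystander: small roll of tape lying flat on the bench, 68 mm diameter, 19 mm high; origin at the centre of its underside.

How it is judged (in metres and radians):
On the way, in this order (a step that is already met when the one before it is completed fails the run):
1. the arbor is seated in the socket, upright with its collar on the rim, and released, with the knob still at zero (horizontal distance between arbor_collar and socket_rim below 0.005 m and z of arbor_collar in the frame of socket_rim between -0.004 and 0.0035 m and angle between arbor's own z axis and vertical below 0.06 rad and contact force between the fingers and arbor below 0.1 N and value of joint index_knob below 0.2 rad), for 0.2 s.
2. the knob is gripped and turned to the first stop (value of joint index_knob above 0.3 rad and contact force between the fingers and index_knob above 3 N), for 0.02 s.
3. the knob is turned on to the second stop (value of joint index_knob above 0.72 rad), for 0.02 s.
At the end, for the whole second after the job is handed in: The arbor is in the socket with its collar on the rim (within 3.5 mm in height, 5 mm sideways, upright within 0.06 rad) and not touched by the fingers; the index knob is at the third stop (1.257 rad within 0.12) and the fingers still grip it with more than 5 N (horizontal distance between arbor_collar and socket_rim below 0.005 m and z of arbor_collar in the frame of socket_rim between -0.004 and 0.0035 m and angle between arbor's own z axis and vertical below 0.06 rad and value of joint index_knob between 1.137 and 1.377 rad and contact force between the fingers and index_knob above 5 N and contact force between the fingers and arbor below 0.1 N); the arm keeps its last pose, push and grip.
It fails at once if the knob runs past the third stop, more than half way to the fourth (value of joint index_knob above 1.47 rad).
It fails at once if the tape measure is moved from its place by more than 3 cm (distance of tape_measure from where it was at the start of the episode above 0.03 m).
It fails at once if the grease tin is moved from its place by more than 3 cm (distance of grease_tin from where it was at the start of the episode above 0.03 m).
It fails at once if the screwdriver is moved from its place by more than 3 cm (distance of screwdriver from where it was at the start of the episode above 0.03 m).
It fails at once if the insulating tape is moved from its place by more than 3 cm (distance of insulating_tape from where it was at the start of the episode above 0.03 m).
It also fails if it takes over 51 s, if anything falls off the work surface, if the arm or the gripper's body presses on something with over 40 N, if the wrist force passes 120 N, or if a joint passes its speed limit or range.

### The arm

A 7-joint arm with a two-finger parallel gripper is mounted at the origin on a cart in front of the work surface, level with it; the furniture and walls round the work are solid. World frame = base frame: x ahead of the robot, y to its left, z up, the work surface at z = 0. Lengths are in m, angles in degrees, forces in N, time in s.
With the tool pointing down it reaches from about 0.4 to 0.75 m from the base axis. Payload 19.5 kg.
Tool frame: the origin (TCP) lies midway between the tips of the shut fingers; the grasp point (between the pads) lies 19 mm behind it; z points along the fingers, y is the line along which they close (so a half turn about z gives the same grasp; the last joint's range is limited). The gripper opens to 85 mm and grips with 20 to 120 N. Pads are 22 mm wide; open, the fingers measure 114 mm over their backs; the gripper's body (76 mm by 85 mm) begins 54 mm behind the grasp point. The pads swing forward as they close: fully open they stand 13 mm farther back than shut.
Start: joints at [70.319, 40.479, -1.581, 85.061, 1.261, 54.483, -4.326], TCP at [0.171, -0.549, 0.231] pointing down, gripper open.
Joint ranges: [-155.06, 155.06], [-18.47, 123.98], [-90, 86.84], [0, 140.48], [-83.41, 263.41], [0, 116], [-161.91, 161.91]. Speed limits (degrees/s): [108.29, 108.29, 147.25, 147.25, 172.46, 172.46, 172.46].

### API

Orientations are given as [roll, pitch, yaw] about the fixed x, y, z axes, in that order (R = Rz(yaw) Ry(pitch) Rx(roll)).
In Python, from station import env gives the robot as it stands.
- The arm moves only by the tool drive_tool, never from a script. Its argument "steps" is a list of rows, each a list of 2 entries, a list of its own where there are three numbers: the shift along the tool's x, y, z in units of 0.1 m (1.0 is 0.1 m), then the turn about the tool's z in units of pi rad (1.0 is pi rad). A call has 1 to 8 rows; each row is the pose to reach, as a shift and turn from the pose commanded when the call began, along the tool's axes at that moment, turning the shorter way round; what a row does not reach only later rows make up. A row lasts 1/8 s, in which the tool goes at most 62.5 mm and 10.7 degrees, less where a joint would pass 70% of its speed; a pose out of reach is approached as far as the arm can. A call with a number of a shift or a turn outside -1 to 1 is refused whole. A call with a gripper value outside its range is refused whole. "jaw" is the opening, from 0 (shut) to 1 (fully open), set as the call begins (left out, the last holds). The fingers move at their own pace and stop on an object; "grip_force" is the grip in N (left out, the last holds). Time passes only in rows, so rows that repeat a pose let the fingers close. It gives the time, the measured TCP pose, the force, the opening and the grip force at its end, in the units of the state.
- env.sense(): the state, without advancing time (a new reading comes with each control period).
- env.camera(name): name is "scene" or "top"; returns (picture, depth): 480x640x3 uint8, red, green, blue; 480x640 float32, m along the optical axis (not along the pixel's ray), 0 where there is no reading.
- env.camera_model(name): a dict with "mtx" (3x3 intrinsics, pixels), "world_to_cam" (4x4, takes a point from world to camera coordinates). Camera axes: x right, y down, z forward; pixel columns grow to the right and rows downward; lengths in m; the calibration is good to about 2 mm. A picture is of the moment at which its call begins. camera_model takes no time and is no camera call.
- env.close_job(): hands the job in; it is judged then, once.
The state is a dict: "time": time; "joint_pos": joint angles; "qvel": joint speeds; "tau": joint torques, N m; "tcp_pos": TCP position; "tool_rot": TCP orientation; "wrist_force": force on the tool from outside, world axes, zero at the start; "torque": the same for the moment, N m; "gripper_width": opening from 0.0 (shut) to 1.0 (fully open); "grip_force": force on a finger pad.
Only numpy, scipy, OpenCV 4.12 (cv2) and the standard library are available. Lean on these libraries where they do the work, as an engineer would, in place of code of your own. Each camera call takes 0.05 s, during which the arm holds its last target. There are 200 camera calls.

## Working session

There is one attempt and no reset: what is moved stays moved. The work goes in short steps, Python scripts to look and compute and a tool call to move; the robot and the scene stay as the last step left them, time stands still between calls to the robot, and variables do not carry over. Pictures are saved under pics/ and viewed, at most 10 in all, crops included, and the job is handed in when it is done.

Besides the shell and the picture viewer there is one more tool, called as name([rows], argument=value, ...), one row to a line, values as JSON. drive_tool: Moves the arm, as the interface text tells. Its arguments: {"type":"object","properties":{"steps":{"type":"array"},"jaw":{"type":"number"},"grip_force":{"type":"number"}},"required":["steps"]}

```bash
mkdir -p pics
python3 - <<'E'
from station import env
import cv2, numpy as np
for n in ("scene","top"):
    im,d=env.camera(n); cv2.imwrite(f"pics/{n}0.png",im[...,::-1]); np.save(f"{n}_d.npy",d)
    m=env.camera_model(n); print(n,m); np.savez(f"{n}_m.npz",**{k:np.array(m[k]) for k in("mtx","world_to_cam")})
print(env.sense())
E
```

```text
scene {'mtx': array([[436.36344506,   0.        , 321.26476655],
       [  0.        , 436.36344506, 241.69343593],
       [  0.        ,   0.        ,   1.        ]]), 'world_to_cam': array([[-0.93380795, -0.35688456, -0.02522132,  0.62748863],
       [-0.16155015,  0.4835033 , -0.86030582,  0.16821431],
       [ 0.31922446, -0.79928591, -0.50915398,  0.97621889],
       [ 0.        ,  0.        ,  0.        ,  1.        ]])}
top {'mtx': array([[515.05893537,   0.        , 323.5783758 ],
       [  0.        , 515.05893537, 253.2858156 ],
       [  0.        ,   0.        ,   1.        ]]), 'world_to_cam': array([[ 3.96061648e-04, -9.99851399e-01, -1.72343623e-02,
         1.07515584e-01],
       [-9.94984095e-01,  1.32997952e-03, -1.00024410e-01,
         6.49529222e-01],
       [ 1.00032468e-01,  1.71875322e-02, -9.94835712e-01,
         1.33931464e+00],
       [ 0.00000000e+00,  0.00000000e+00,  0.00000000e+00,
         1.00000000e+00]])}
{'time': 0.1, 'joint_pos': array([70.31895027, 40.50968165, -1.58318674, 85.08086122,  1.25986458,
       54.48382475, -4.32538627]), 'qvel': array([ 0.04039053, -0.09402334,  0.03279641, -0.09874101,  0.03819464,
        0.09430554,  0.02380648]), 'tau': array([ 8.53596976e-04, -8.84289551e+01,  1.23670902e+00, -2.36454159e+01,
        1.71462953e-02,  5.13965468e-03, -3.47714979e-05]), 'tcp_pos': array([ 0.17085063, -0.5487803 ,  0.23088441]), 'tool_rot': array([-1.79942927e+02,  6.93492707e-04,  1.72924805e+01]), 'wrist_force': array([ 1.02196245,  0.16104237, -0.08807166]), 'torque': array([-0.0629658,  0.0117755,  0.0461612]), 'grip_force': 0.0, 'gripper_width': 0.9998272324677822}
```

View pics/scene0.png

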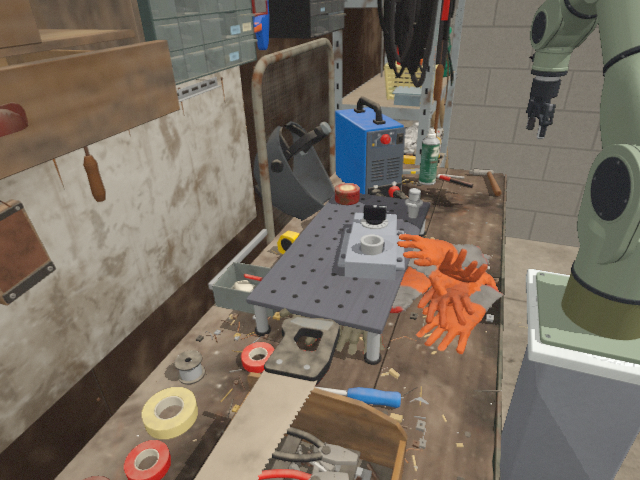

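View pics/top0.png

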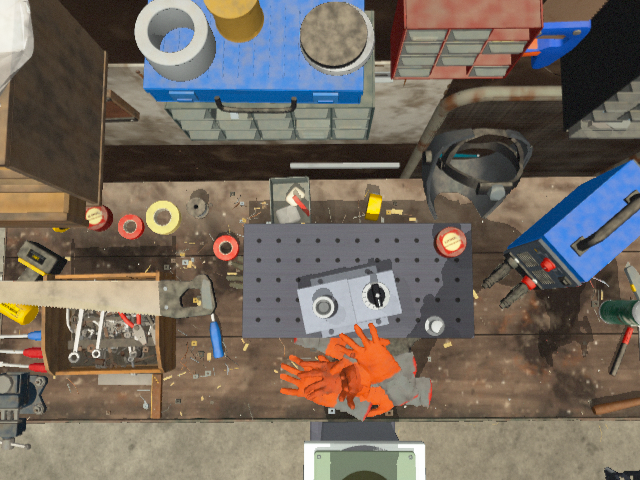

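The top view shows the socket at about (323,304), the knob at (376,295), the arbor at (435,325) and the tin at (451,241). Next I measure them from depth.

```bash
cat > h.py <<'E'
import numpy as np
def cloud(n,d=None,m=None):
    d=np.load(f"{n}_d.npy") if d is None else d
    m=np.load(f"{n}_m.npz") if m is None else m
    K,T=m["mtx"],m["world_to_cam"]; v,u=np.mgrid[:480,:640]
    P=np.stack([(u-K[0,2])/K[0,0]*d,(v-K[1,2])/K[1,1]*d,d],-1)
    return (P-T[:3,3])@T[:3,:3]
def pix(n,p,m=None):
    m=np.load(f"{n}_m.npz") if m is None else m
    q=m["world_to_cam"][:3,:3]@np.asarray(p)+m["world_to_cam"][:3,3]; q=m["mtx"]@q; return q[:2]/q[2]
def ray(n,u,v,z):
    m=np.load(f"{n}_m.npz"); T=m["world_to_cam"]; R=T[:3,:3]
    c=-R.T@T[:3,3]; r=R.T@np.linalg.solve(m["mtx"],[u,v,1]); return c+r*(z-c[2])/r[2]
E
python3 - <<'E'
from h import *; import cv2
W=cloud("top")
def reg(u0,u1,v0,v1,z0,z1):
    p=W[v0:v1,u0:u1].reshape(-1,3); p=p[(p[:,2]>z0)&(p[:,2]<z1)]; return p
def rep(n,p): 
    c,s,a=cv2.minAreaRect(p[:,:2].astype(np.float32)*1000); print(n,len(p),p.mean(0).round(4),np.round(c,1),np.round(s,1),round(a,1),p[:,2].min(),p[:,2].max())
rep("arborstub",reg(420,455,305,345,.168,.2))
rep("collar",reg(420,455,305,345,.138,.2))
rep("rim",reg(305,345,285,325,.158,.18))
rep("knob",reg(360,395,275,315,.175,.2))
rep("housing",reg(290,410,255,345,.132,.147))
rep("plate",reg(240,480,215,345,.09,.11))
rep("tin",reg(430,470,220,260,.125,.16))
S=cloud("scene")
for n,(u0,u1,v0,v1,z0,z1) in dict(stub=(400,425,185,225,.165,.2),rim=(355,388,230,255,.158,.18),knob=(360,390,200,225,.170,.2)).items():
    p=S[v0:v1,u0:u1].reshape(-1,3); p=p[(p[:,2]>z0)&(p[:,2]<z1)]; rep("S "+n,p)
im=cv2.imread("pics/top0.png")[225:345,290:460]; a=cv2.resize(im,None,fx=4.7,fy=4.7,interpolation=cv2.INTER_CUBIC)
cv2.imwrite("pics/c1.png",a)
E
```

```text
arborstub 136 [ 0.4632 -0.1599  0.1794] [ 463.6 -160.6] [27.9 29.4] 0.4 0.17061562705342978 0.18523322438438375
collar 313 [ 0.4636 -0.1573  0.1612] [ 463.2 -161. ] [45.1 47.4] 28.8 0.13922797896870834 0.18523322438438375
rim 208 [0.5079 0.1063 0.1655] [507.7 106.3] [47.8 52.3] 90.0 0.1580750650344632 0.1723484326048922
knob 162 [ 0.5349 -0.0202  0.1851] [535.1 -20.5] [55.6 16.1] 12.0 0.1758889739408452 0.19096803907725213
housing 3668 [0.5216 0.0424 0.1402] [511.   40.7] [131.8 240.1] 12.1 0.1326212687498321 0.14697697352900624
plate 19879 [0.5871 0.0277 0.1002] [573.1  21.4] [318.9 591.5] 2.7 0.09002100107154971 0.10999593816797872
tin 744 [ 0.667  -0.2061  0.14  ] [ 667.6 -206.9] [74.7 72.1] 87.7 0.12585362656626917 0.14736109490873917
S stub 96 [ 0.4608 -0.1543  0.1746] [ 462.6 -158.1] [26.8 29. ] 62.4 0.16507421924186308 0.18183030391061655
S rim 211 [0.506  0.1088 0.1638] [506.4 107.4] [50.8 50.9] 60.7 0.1580173818332198 0.16827068355148622
S knob 185 [ 0.5326 -0.0161  0.1799] [533.5 -19.6] [54.6 19.1] 13.1 0.17016993076487796 0.18784541309937836
```

View pics/c1.png

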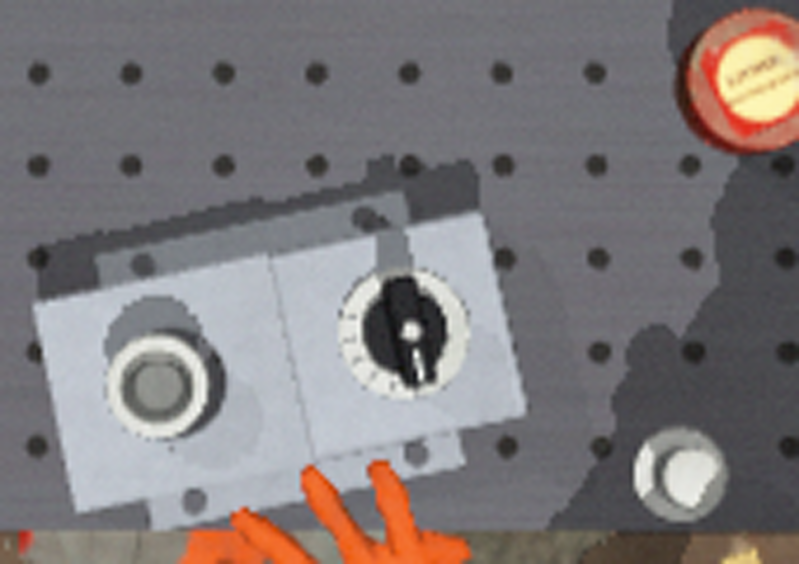

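The crop shows the socket ring at (158,385), the bar knob at (410,330) with its pale line at the long mark, and the arbor at (685,475). This puts the fixture yaw at about 12.2°. I start moving toward the arbor.

drive_tool([
  [[0.5,-0.36,-0.2],0],
  [[0.99,-0.71,-0.4],0],
  [[0.99,-0.71,-0.4],0],
], jaw=1)

```text
time: 0.48
tcp_pos: [0.2472, -0.4494, 0.2725]
tool_rot: [179.9, -0.1, 17.6]
wrist_force: [-1.2, -0.1, 0.0]
gripper_width: 0.998
grip_force: 0.0
```

drive_tool([
  [[0.5,-0.36,0],0],
  [[0.99,-0.71,0],0],
  [[0.99,-0.71,0],0],
])

```text
time: 0.85
tcp_pos: [0.3201, -0.3518, 0.2712]
tool_rot: [-179.9, -0.0, 17.6]
wrist_force: [0.3, -0.3, 0.3]
gripper_width: 0.998
grip_force: 0.0
```

drive_tool([
  [[0.5,-0.36,0],0],
  [[0.99,-0.71,0],0],
  [[0.99,-0.71,0],0],
])

```text
time: 1.23
tcp_pos: [0.3931, -0.2547, 0.2709]
tool_rot: [-179.9, -0.0, 17.6]
wrist_force: [-0.8, -1.5, -0.9]
gripper_width: 1.004
grip_force: 0.0
```

drive_tool([
  [[0.5,-0.36,0],0.014],
  [[0.99,-0.71,0],0.028],
  [[0.99,-0.71,0],0.028],
  [[0.99,-0.71,0],0.028],
  [[0.99,-0.71,0],0.028],
])

```text
time: 1.85
tcp_pos: [0.4639, -0.1617, 0.2713]
tool_rot: [180.0, 0.0, 12.1]
wrist_force: [0.9, -0.9, -0.0]
gripper_width: 0.999
grip_force: 0.0
```

Run:
```python
from station import env
s=env.sense(); print({k:np.round(v,3) if 0 else v for k,v in s.items() if k in('time','joint_pos','tcp_pos','tool_rot','wrist_force')})
```

```text
{'time': 1.85, 'joint_pos': array([ 14.01840566,  30.52975311,   2.48293639,  98.33096843,
        -1.58668526,  51.18475425, -60.72916743]), 'tcp_pos': array([ 0.46394691, -0.16168933,  0.27128502]), 'tool_rot': array([1.79983494e+02, 2.15945635e-02, 1.21184122e+01]), 'wrist_force': array([ 0.93372671, -0.8665213 , -0.02682503])}
```

drive_tool([
  [[0,-0.018,0.4],0],
  [[0,-0.018,0.8],0],
  [[0,-0.018,0.95],0],
  [[0,-0.018,0.95],0],
])

```text
time: 2.35
tcp_pos: [0.4635, -0.1592, 0.1758]
tool_rot: [-180.0, 0.1, 12.2]
wrist_force: [0.2, -0.7, 0.5]
gripper_width: 0.997
grip_force: 0.0
```

drive_tool([
  [[0,0,0.13],0],
  [[0,0,0.26],0],
  [[0,0,0.26],0],
  [[0,0,0.26],0],
])

```text
time: 2.85
tcp_pos: [0.4643, -0.1584, 0.1505]
tool_rot: [-180.0, -0.0, 12.2]
wrist_force: [-0.0, 1.0, -0.9]
gripper_width: 1.003
grip_force: 0.0
```

drive_tool([
  [[0,0,0],0],
  [[0,0,0],0],
  [[0,0,0],0],
  [[0,0,0],0],
  [[0,0,0],0],
  [[0,0,0],0],
  [[0,0,0],0],
  [[0,0,0],0],
], jaw=0, grip_force=50)

```text
time: 3.85
tcp_pos: [0.4645, -0.1588, 0.1506]
tool_rot: [180.0, -0.0, 12.2]
wrist_force: [0.6, -2.6, 6.2]
gripper_width: 0.337
grip_force: 48.8
```

drive_tool([
  [[0,0,-0.1],0],
  [[0,0,-0.4],0],
  [[0,0,-0.8],0],
  [[0,0,-1.0],0],
  [[0,0,-1.0],0],
])

```text
time: 4.47
tcp_pos: [0.4644, -0.1583, 0.2514]
tool_rot: [180.0, -0.1, 12.3]
wrist_force: [-0.2, 0.4, -2.8]
gripper_width: 0.332
grip_force: 49.7
```

drive_tool([
  [[0,-0.25,-0.2],0],
  [[0,-0.6,-0.3],0],
  [[0,-1,-0.3],0],
  [[0,-1,-0.3],0],
  [[0,-1,-0.3],0],
  [[0,-1,-0.3],0],
])

```text
time: 5.22
tcp_pos: [0.4429, -0.0614, 0.2799]
tool_rot: [-180.0, 0.0, 12.2]
wrist_force: [0.1, 0.6, -3.1]
gripper_width: 0.336
grip_force: 50.2
```

Run:
```python
from station import env
from h import *; import cv2
im,d=env.camera("scene"); s=env.sense(); t=s['tcp_pos']; print(t,s['wrist_force'],s['grip_force'])
u,v=pix("scene",t).astype(int); print(u,v)
cv2.imwrite("pics/s2.png",cv2.resize(im[v-70:v+60,u-70:u+70,::-1],None,fx=4,fy=4,interpolation=cv2.INTER_CUBIC))
```

```text
[ 0.44293551 -0.06130777  0.27997698] [ 0.49024317  0.18840489 -3.42042109] 50.200157426297665
418 167
```

View pics/s2.png

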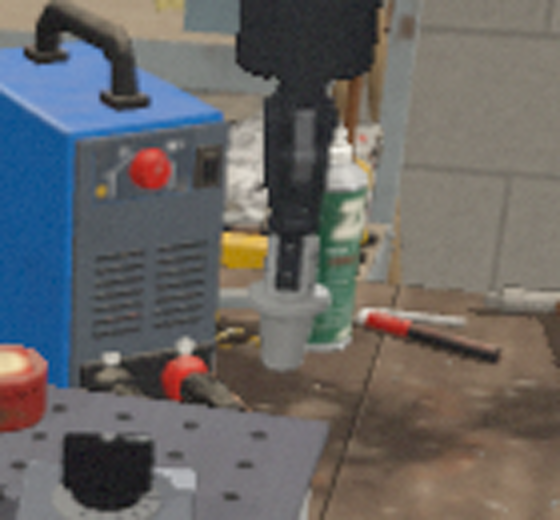

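The arbor hangs upright between the pads (collar at about (290,297) in the crop). I refine the socket and arbor centres from the first images.

Run:
```python
from h import *; import cv2
def fit(n,box,zc,ztop,name):
    W=cloud(n)[...,2]; W=cv2.medianBlur(W.astype(np.float32),3); u0,u1,v0,v1=box
    M=np.zeros(W.shape,np.uint8); M[v0:v1,u0:u1]=(W[v0:v1,u0:u1]>zc)
    c=max(cv2.findContours(M,cv2.RETR_EXTERNAL,cv2.CHAIN_APPROX_NONE)[0],key=cv2.contourArea)
    P=np.array([ray(n,u,v,ztop) for u,v in c[:,0]])[:,:2]*1000
    e=cv2.fitEllipse(P.astype(np.float32)); print(n,name,np.round(e[0],1),np.round(e[1],1))
fit("top",(300,348,280,330),.154,.166,"rim"); fit("top",(418,456,303,347),.122,.143,"collar"); fit("top",(418,456,303,347),.163,.178,"stub")
fit("scene",(352,390,225,258),.154,.164,"rim"); fit("scene",(400,426,185,225),.165,.178,"stub")
# ring by brightness in top image
g=cv2.cvtColor(cv2.imread("pics/top0.png"),cv2.COLOR_BGR2GRAY)[280:330,300:348]
g=cv2.resize(g,None,fx=6,fy=6,interpolation=cv2.INTER_CUBIC); cs=cv2.HoughCircles(cv2.GaussianBlur(g,(9,9),0),cv2.HOUGH_GRADIENT,1,20,param1=60,param2=20,minRadius=40,maxRadius=85)
for x,y,r in (cs[0][:5] if cs is not None else []): print(ray("top",300+(x+.5)/6-.5,280+(y+.5)/6-.5,.166).round(4),r/6*1150/515)
```

```text
top rim [508.2 106.4] [49.2 50.3]
top collar [ 463.  -161.1] [45.5 46. ]
top stub [ 463.5 -159.8] [28.6 30.5]
scene rim [505.1 111.4] [51.7 66.4]
scene stub [ 459.7 -147.2] [29.6 58.2]
[0.5085 0.107  0.166 ] 24.600323
[0.5104 0.0991 0.166 ] 26.014565
[0.5025 0.1003 0.166 ] 21.362461
```

drive_tool([
  [[0.12,-0.2,0],0],
  [[0.3,-0.45,0],0],
  [[0.5,-0.75,0],0],
  [[0.5,-0.75,0],0],
])

```text
time: 5.78
tcp_pos: [0.4764, 0.025, 0.2798]
tool_rot: [-179.9, 0.0, 12.4]
wrist_force: [-0.9, -0.3, -2.6]
gripper_width: 0.335
grip_force: 50.3
```

drive_tool([
  [[0.2,-0.3,0],0],
  [[0.4,-0.6,0],0],
  [[0.5,-0.75,0],0],
  [[0.5,-0.75,0],0],
  [[0.5,-0.75,0.2],0],
  [[0.5,-0.75,0.3],0],
  [[0.5,-0.75,0.3],0],
  [[0.5,-0.75,0.3],0],
])

```text
time: 6.78
tcp_pos: [0.5091, 0.1068, 0.2509]
tool_rot: [-180.0, -0.0, 12.2]
wrist_force: [-0.1, 0.2, -3.9]
gripper_width: 0.334
grip_force: 50.4
```

Run:
```python
from station import env
from h import *; import cv2
im,d=env.camera("scene"); s=env.sense(); t=s['tcp_pos']; print(t,s['tool_rot'],s['wrist_force'],s['grip_force'],s['joint_pos'])
np.save("sc3.npy",d)
u,v=pix("scene",t).astype(int); print(u,v)
cv2.imwrite("pics/s3.png",cv2.resize(im[v-40:v+80,u-70:u+70,::-1],None,fx=5,fy=5,interpolation=cv2.INTER_CUBIC))
```

```text
[0.50906648 0.10696504 0.25087571] [-1.79996022e+02 -4.14635097e-02  1.22360849e+01] [ 1.4125545  -0.63155138 -4.02115461] 50.42433084687218 [-17.25760246  34.45062074   3.36580397  94.83046682  -2.46112741
  50.74934005 -90.6886233 ]
372 204
```

View pics/s3.png

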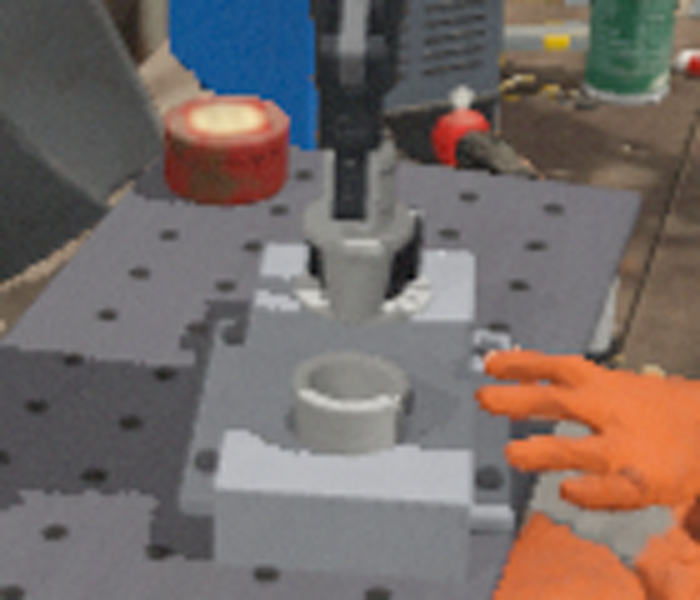

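The arbor is above the ring: collar centre at about (362,233), tip at (358,315), rim centre at (352,378). Next I check this against the projection.

Run:
```python
from h import *
t=np.array([.509,.107])
for z in (.166,.2,.243): 
  p=pix("scene",[*t,z]); print(z,((p-[372-70,204-40])*5).round(1))
for d in ((.002,0),(0,.002)): print(((pix("scene",[*(t+d),.2])-pix("scene",[*t,.2]))*5).round(1))
```

```text
0.166 [343.7 377. ]
0.2 [346.2 309.7]
0.243 [349.5 221. ]
[-4.4 -0.7]
[-1.2  2.1]
```

drive_tool([
  [[0.01,0,0.1],0],
  [[0.01,0,0.25],0],
  [[0.01,0,0.4],0],
  [[0.01,0,0.5],0],
  [[0.01,0,0.55],0],
  [[0.01,0,0.6],0],
  [[0.01,0,0.6],0],
  [[0.01,0,0.6],0],
])

```text
time: 7.82
tcp_pos: [0.51, 0.1074, 0.1906]
tool_rot: [-180.0, -0.0, 12.3]
wrist_force: [0.7, 0.1, -3.4]
gripper_width: 0.337
grip_force: 50.4
```

drive_tool([
  [[0,0,0.03],0],
  [[0,0,0.06],0],
  [[0,0,0.08],0],
  [[0,0,0.08],0],
  [[0,0,0.08],0],
])

```text
time: 8.45
tcp_pos: [0.5099, 0.1074, 0.1824]
tool_rot: [-180.0, -0.0, 12.2]
wrist_force: [-0.8, 0.3, -3.2]
gripper_width: 0.334
grip_force: 50.4
```

drive_tool([
  [[0,0,0.02],0],
  [[0,0,0.04],0],
  [[0,0,0.055],0],
  [[0,0,0.055],0],
  [[0,0,0.055],0],
])

```text
time: 9.07
tcp_pos: [0.5102, 0.1072, 0.1774]
tool_rot: [180.0, -0.1, 12.2]
wrist_force: [-1.8, -1.4, 10.4]
gripper_width: 0.335
grip_force: 49.5
```

drive_tool([
  [[0,0,0],0],
  [[0,0,0],0],
  [[0,0,0],0],
  [[0,0,0],0],
  [[0,0,0],0],
], jaw=0.9)

```text
time: 9.7
tcp_pos: [0.5099, 0.1074, 0.1768]
tool_rot: [-180.0, 0.0, 12.3]
wrist_force: [-0.3, -0.1, 1.0]
gripper_width: 0.903
grip_force: 0.0
```

drive_tool([
  [[0,0,-0.1],0],
  [[0,0,-0.4],0],
  [[0,0,-0.8],0],
  [[0,0,-0.8],0],
  [[0,0,-0.8],0],
])

```text
time: 10.32
tcp_pos: [0.5097, 0.1074, 0.2569]
tool_rot: [-180.0, 0.0, 12.3]
wrist_force: [-0.6, -0.8, 0.0]
gripper_width: 0.902
grip_force: 0.0
```

drive_tool([
  [[0,0.5,0],0],
  [[0,1,0],0],
  [[0,1,0],0],
  [[0,1,0],0],
])

```text
time: 10.82
tcp_pos: [0.5308, 0.0101, 0.2563]
tool_rot: [-180.0, 0.1, 12.3]
wrist_force: [0.9, 0.4, -0.6]
gripper_width: 0.901
grip_force: 0.0
```

Run:
```python
from station import env
from h import *; import cv2
im,d=env.camera("scene"); im2,d2=env.camera("top"); s=env.sense(); print(s['tcp_pos'],s['tool_rot'])
a=cv2.resize(im[190:290,310:430,::-1],None,fx=5,fy=5,interpolation=cv2.INTER_CUBIC)
cv2.imwrite("pics/s4.png",a)
W=cloud("top",d2)
p=W[280:330,295:350].reshape(-1,3); p=p[p[:,2]>.195]; print(len(p),p.mean(0), cv2.minAreaRect(p[:,:2].astype(np.float32)*1000)) if len(p)>5 else 0
q=W[280:330,295:350].reshape(-1,3); q=q[(q[:,2]>.16)&(q[:,2]<.185)]; print(len(q),np.median(q[:,2]),cv2.minAreaRect(q[:,:2].astype(np.float32)*1000))
```

```text
[0.53087562 0.01069187 0.25654984] [-1.79963935e+02  3.04307205e-02  1.23301132e+01]
583 [0.51537328 0.07542028 0.48317038] ((513.6790161132812, 90.54107666015625), (62.722434997558594, 76.46512603759766), 89.01439666748047)
240 0.17167966837271653 ((507.73162841796875, 106.32449340820312), (50.49454879760742, 50.5539665222168), 45.48058319091797)
```

View pics/s4.png

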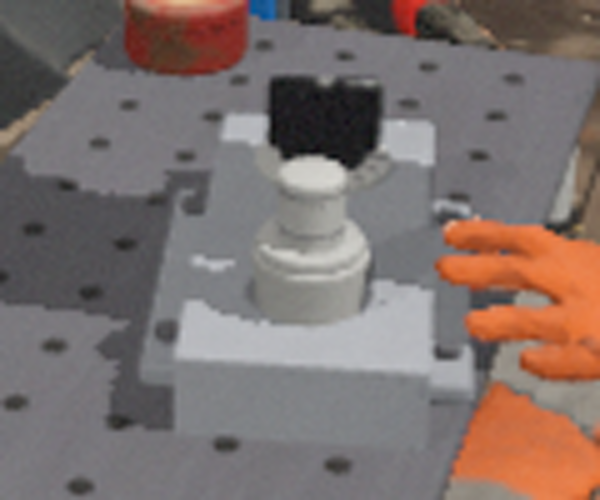

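The arbor is seated: its collar is on the ring at (312,255) and the depth puts the collar top at 0.172. Now the knob.

drive_tool([
  [[-0.02,0.31,0],0],
  [[-0.02,0.31,0],0],
  [[-0.02,0.31,0.4],0],
  [[-0.02,0.31,0.7],0],
  [[-0.02,0.31,0.9],0],
  [[-0.02,0.31,1.0],0],
  [[-0.02,0.31,1.0],0],
  [[-0.02,0.31,1.0],0],
], jaw=0.6)

```text
time: 11.92
tcp_pos: [0.536, -0.0209, 0.1575]
tool_rot: [180.0, -0.1, 12.3]
wrist_force: [-0.2, 0.3, 0.9]
gripper_width: 0.602
grip_force: 0.0
```

drive_tool([
  [[0,0,0],0],
  [[0,0,0],0],
  [[0,0,0],0],
  [[0,0,0],0],
  [[0,0,0],0],
  [[0,0,0],0],
  [[0,0,0],0],
  [[0,0,0],0],
], jaw=0, grip_force=60)

```text
time: 12.92
tcp_pos: [0.5361, -0.0218, 0.1574]
tool_rot: [179.9, -0.1, 12.2]
wrist_force: [-0.7, -4.0, 8.1]
gripper_width: 0.176
grip_force: 58.8
```

drive_tool([
  [[0,0,0],0.02],
  [[0,0,0],0.045],
  [[0,0,0],0.07],
  [[0,0,0],0.095],
  [[0,0,0],0.12],
  [[0,0,0],0.133],
  [[0,0,0],0.133],
  [[0,0,0],0.133],
])

```text
time: 13.92
tcp_pos: [0.5361, -0.0224, 0.1574]
tool_rot: [179.9, -0.1, -11.8]
wrist_force: [-0.3, -8.3, 7.4]
gripper_width: 0.174
grip_force: 58.9
```

drive_tool([
  [[0,0.005,0],0.02],
  [[0,0.01,0],0.045],
  [[0,0.015,0],0.07],
  [[0,0.015,0],0.095],
  [[0,0.015,0],0.12],
  [[0,0.015,0],0.133],
  [[0,0.015,0],0.133],
  [[0,0.015,0],0.133],
])

```text
time: 14.92
tcp_pos: [0.5359, -0.0231, 0.1574]
tool_rot: [-180.0, -0.1, -35.7]
wrist_force: [-0.6, -3.6, 7.3]
gripper_width: 0.175
grip_force: 59.2
```

Run:
```python
from station import env
s=env.sense(); print(s['joint_pos'].round(1),s['wrist_force'].round(1),s['torque'].round(2),s['tool_rot'].round(2))
```

```text
[  -9.3   44.1   15.8   99.   -17.4   39.2 -109.9] [-0.6 -3.6  7.3] [-0.71 -0.13 -0.08] [-1.7997e+02 -9.0000e-02 -3.5660e+01]
```

Third stop: target yaw 12.2 − 72 = −59.8°, so about 24.1° more.

drive_tool([
  [[0,0,0],0.02],
  [[0,0,0],0.04],
  [[0,0,0],0.06],
  [[0,0,0],0.08],
  [[0,0,0],0.1],
  [[0,0,0],0.12],
  [[0,0,0],0.133],
  [[0,0,0],0.133],
])

```text
time: 15.92
tcp_pos: [0.5355, -0.0236, 0.1574]
tool_rot: [-180.0, -0.1, -59.7]
wrist_force: [-3.0, -6.0, 9.1]
gripper_width: 0.177
grip_force: 59.5
```

drive_tool([
  [[0,0,0],0],
  [[0,0,0],0],
  [[0,0,0],0],
  [[0,0,0],0],
])

```text
time: 16.42
tcp_pos: [0.5355, -0.0236, 0.1574]
tool_rot: [-180.0, -0.1, -59.6]
wrist_force: [-3.4, -5.1, 8.6]
gripper_width: 0.178
grip_force: 59.4
```

Run:
```python
from station import env
from h import *; import cv2
im,d=env.camera("scene"); s=env.sense(); print(s['joint_pos'].round(1),s['wrist_force'].round(1),s['torque'].round(2),s['tool_rot'].round(2),s['grip_force'])
cv2.imwrite("pics/s5.png",cv2.resize(im[170:290,310:430,::-1],None,fx=5,fy=5,interpolation=cv2.INTER_CUBIC))
```

```text
[ -12.8   45.2   22.8   99.1  -24.8   40.7 -126.6] [-3.6 -5.5  8.6] [-1.32  0.56 -0.12] [-1.7999e+02 -7.0000e-02 -5.9630e+01] 59.43594753742218
```

View pics/s5.png

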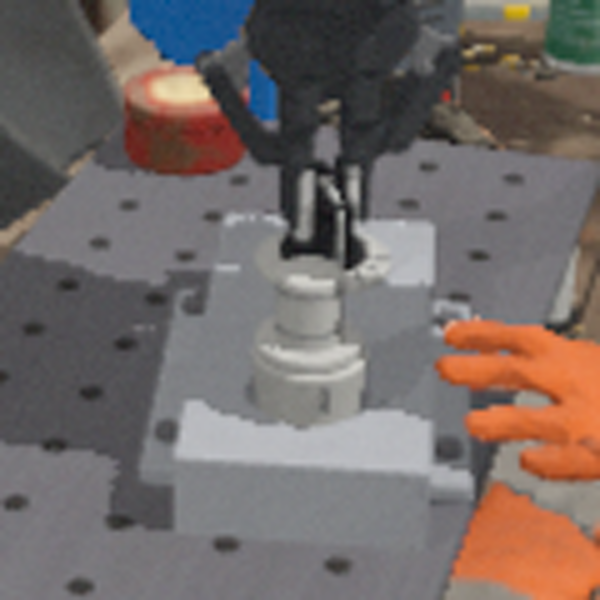

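The fingers hold the knob behind the arbor at about (325,225), 72° round from zero. The arbor is still seated at (308,350) and the grip is steady, so I hand in.

```bash
python3 -c "
from station import env
print(env.close_job())"
```

```text
the job is handed in; nothing more can be done
None
```

I handed the job in: the arbor is seated in the socket and released, and the gripper holds the index knob with about 59 N after turning 72° clockwise to the third stop; `close_job` returned no verdict.

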